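Close a double-lidded ingredient tin and lift off its outer lid

TASK

Lay the loose measuring scoop flat in the open tin beside the one already there, parallel to it and with the bowls at the same end, and let it go. Then pick up the nested pair of lids together by the inner lid's black knob, lower the pair squarely onto the tin until the inner lid is fully seated, let go of the knob, and lift the outer lid alone straight up by its collar, leaving the inner lid closed on the tin. Finish while still holding the outer lid level and still, about 10 cm straight above where it sat; leave the tin and the jar, bowl and scanner where they stand.

Things in the scene. Friction and masses are not known exactly. Their poses are not given: they have to be found in the camera images.
- tin: Open rectangular aluminium tin standing loose on the table, 0.9 kg, outside 200 (x) x 124 (y) x 60 mm high (all sizes here in mm), walls and floor 4 thick (inside 192 x 116, 56 deep). Origin: centre of its underside; x along its long side, z up.
- scoop: Loose white plastic measuring scoop lying on the table, 130 mm long, 40 g: a straight handle 12 wide and 10 high with flat sides from x = -65 to +37, and a round cup-shaped bowl 30 across and 14 high centred at x = +50. It lies flat on its underside. Origin: on the underside, in the middle of its length (in the handle, a good place to grip); x along the handle towards the bowl, z up.
- tin_scoop: A second scoop of the same make, lying flat on the tin's floor (4 above the tin's underside) near one long wall, roughly along the tin: some 34 mm to the tin's -y side of the middle, handle and bowl as scoop. Same axes.
- scoop_bowl (a point): Centre of the underside of the loose scoop's bowl (x = +50 mm of scoop).
- tin_scoop_bowl (a point): Centre of the underside of the bowl of the scoop in the tin.
- inner_lid: Inner lid, steel, about 0.3 kg, loose. Plug 174 x 98 mm (z 0 to 5), then 182 x 106 (to z 11), enters the tin with 5 to spare a side; plate 210 (x) x 134 (y), z 11 to 16, rests on the tin's rim. A 14 stem in the middle carries a black knob. Origin: centre of the plug's underside; x along its long side, z up. On the table at z 0; seated, 49 above the tin's underside. Half a turn makes no difference.
- knob (a point): Middle of the inner lid's black block knob, 34 (x) x 20 (y) x 24 mm high: z 42 to 66 of the inner lid, on its centre line. It stands up through the outer lid's hole, its foot 4 above the collar's top. Gripped across its y faces it carries both lids: the outer one just rides on the inner plate.
- outer_lid: Outer lid, aluminium, about 0.25 kg, a cap 220 (x) x 144 (y) mm lying loose on the inner lid's plate: skirt 3 thick, z 0 to 14, round that plate with 2 to spare a side (7 round the tin); plate z 14 to 18 with a 49 hole in the middle; ring collar round the hole. Origin: centre of the skirt's underside, nested 2 above the inner lid's origin; x along its long side, z up.
- collar (a point): Centre of the top of the outer lid's upright ring collar: outside diameter 58, inside 50 mm, z 18 to 36 of the outer lid. To lift the outer lid alone, close on the outside of the collar with the knob standing up between the fingers (nested, the knob's top is 28 above this point).
- jar: Closed jar, 70 mm in diameter, 100 mm high, at the far side of the table: leave alone. Origin: centre of its underside.
- bowl: Steel bowl, 120 mm in diameter, 55 mm high, to the robot's right: leave alone. Origin: centre of its underside.
- scanner: Hand scanner lying to the robot's left, about 190 x 70 x 35 mm high: leave alone. Origin: centre of the head's underside.

How it is judged:
By the outcome, as a careful person would: the job done as asked, in the order asked, and still so for the second after the job is handed in, while the arm keeps its last pose, push and grip.
It also fails if it takes over 67 s, if anything falls off the work surface, if the arm or the gripper's body presses on something with over 40 N, if the wrist force passes 120 N, or if a joint passes its speed limit or range.

ROBOT

A 6-joint arm with a two-finger parallel gripper is mounted at the origin on the work surface. World frame = base frame: x ahead of the robot, y to its left, z up, the work surface at z = 0. Lengths are in m, angles in degrees, forces in N, time in s.
With the tool pointing down it reaches from about 0.35 to 0.725 m from the base axis. Payload 4.3 kg.
Tool frame: the origin (TCP) lies at the very end of the fingers, on their centre line; the grasp point (between the pads) lies 19 mm behind it; z points along the fingers, y is the line along which they close (so a half turn about z gives the same grasp; the last joint's range is limited). The gripper opens to 85 mm and grips with 20 to 120 N. Pads are 22 mm wide; open, the fingers measure 114 mm over their backs; the gripper's body (76 mm by 85 mm) begins 54 mm behind the grasp point. The pads swing forward as they close: fully open they stand 13 mm farther back than shut.
Start: joints at [-82.065, 21.618, 4.641, 73.018, 0, 83.68], TCP at [0.142, -0.557, 0.231] pointing down, gripper open.
Joint ranges: [-156.06, 156.06], [-48.1, 94.91], [-58.44, 69.94], [-101.28, 121.22], [-78.64, 73.56], [-180, 180]. Speed limits (degrees/s): [147.25, 147.25, 180, 180, 180, 180].

INTERFACE

Orientations are given as [roll, pitch, yaw] about the fixed x, y, z axes, in that order (R = Rz(yaw) Ry(pitch) Rx(roll)).
In Python, from station import bot gives the robot as it stands. Calls block until the motion is done:
- bot.move_to(position, orientation): joint-space move of the TCP to a pose.
- bot.movel(position, max_speed=0.15, ori=None, until_force=None): straight line of the TCP; ori=None keeps the orientation; max_speed is the mean speed in m/s. With until_force (N) it stops when the force on the tool has changed by that much, and returns True; else False.
- bot.move_joints(angles): joint-space move.
- bot.move_gripper(opening, strength=None): finger opening in m; strength is the grip in N (None keeps the last); returns when the fingers have stopped.
- bot.pause(seconds).
- bot.inverse_kinematics(position, orientation): joint angles nearest the present ones, or None.
- bot.grab_frame(name): name is "scene" or "top" or "wrist"; returns the picture (420x560x3 uint8, red, green, blue); there is no depth.
- bot.calibration(name): a dict with "fx", "fy", "cx", "cy" (pixels), "D" ([k1, k2, p1, p2, k3] as OpenCV has them; the pictures are not rectified), "xyz" and "rotation" of the camera in the world. Camera axes: x right, y down, z forward; pixel columns grow to the right and rows downward; lengths in m; the calibration is good to about 2 mm. A picture is of the moment at which its call begins: read the wrist's pose just before it. calibration takes no time and is no camera call; for the wrist camera it gives the pose at the moment of the call.
A pose or a line that the arm cannot do raises bot.Unreachable and nothing moves.
- bot.finish_job(): hands the job in; it is judged then, once.
Readings, each from a call of its own:
- bot.get_time(): time.
- bot.get_qpos(): joint angles.
- bot.get_dq(): joint speeds.
- bot.get_joint_efforts(): joint torques, N m.
- bot.get_tcp_pos(): TCP position.
- bot.get_ee_rot(): TCP orientation.
- bot.get_wrist_force(): force on the tool from outside, world axes, zero at the start.
- bot.get_ft_torque(): the same for the moment, N m.
- bot.get_opening(): finger opening in m.
- bot.get_finger_force(): force on a finger pad.
Only numpy, scipy, OpenCV 4.12 (cv2) and the standard library are available. Lean on these libraries where they do the work, as an engineer would, in place of code of your own. Each camera call takes 0.05 s, during which the arm holds its last target. There are 200 camera calls.

## Working session

There is one attempt and no reset: what is moved stays moved. The work goes in short steps, each a Python script; the robot and the scene stay as the last script left them, time stands still between calls to the robot, and variables do not carry over. Pictures are saved under pics/ and viewed, at most 14 in all, crops included, and the job is handed in when it is done.

```bash
ls; mkdir -p pics; python3 - <<'E'
from station import bot
import cv2,numpy as np
for n in("scene","top"):
    im=bot.grab_frame(n);cv2.imwrite(f"pics/{n}0.png",im[...,::-1]);print(n,{k:np.round(v,4).tolist() for k,v in bot.calibration(n).items()})
print(bot.calibration("wrist"),bot.get_tcp_pos(),bot.get_ee_rot(),bot.get_time())
E
```

```text
pics
scene {'fx': 442.0878, 'fy': 442.0878, 'cx': 281.6737, 'cy': 207.6197, 'D': [-0.0558, 0.0, 0.0, 0.0, 0.0], 'xyz': [1.8975, 0.1296, 1.0244], 'rotation': [-125.371, 0.5374, 95.4858]}
top {'fx': 410.9064, 'fy': 410.9064, 'cx': 276.1086, 'cy': 210.8762, 'D': [0.0423, 0.0, 0.0, 0.0, 0.0], 'xyz': [0.5084, -0.0119, 1.3306], 'rotation': [-177.982, 0.7178, -89.779]}
{'fx': 319.7583517265105, 'fy': 319.7583517265105, 'cx': 276.76796571995465, 'cy': 209.04639630502277, 'D': array([-0.07610078,  0.        ,  0.        ,  0.        ,  0.        ]), 'xyz': array([ 0.21094621, -0.53926945,  0.37329402]), 'rotation': array([ 1.63701729e+02,  1.23043412e-01, -7.57931321e+01])} [ 0.14150417 -0.55670388  0.23043537] [-1.79893621e+02 -1.09592005e-02  1.42528267e+01] 0.1
```

View pics/top0.png

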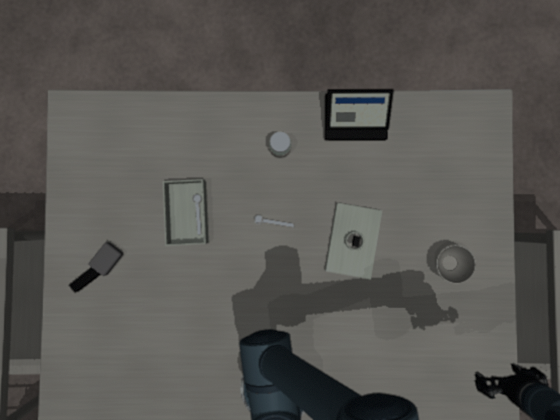

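View pics/scene0.png

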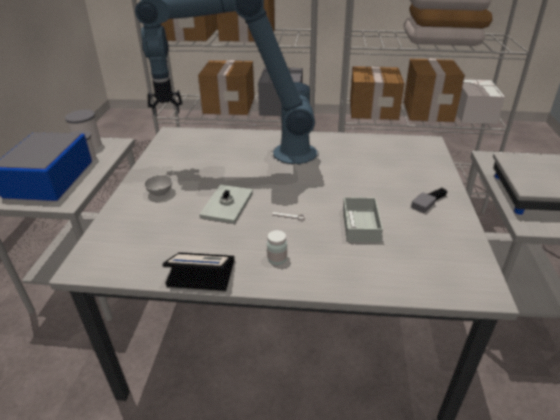

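Top view: tin around (186,211), with its scoop's bowl at (197,198) at the +x end. The loose scoop has its bowl at (258,219) and tail at (293,225). The lids' knob is near (354,240). The scene view agrees. Next I'll take wrist views, two places for each object.

```bash
cat > h.py <<'E'
from station import bot
import cv2,numpy as np,pickle
from scipy.spatial.transform import Rotation as Ro
def rays(c,uv):
    K=np.array([[c['fx'],0,c['cx']],[0,c['fy'],c['cy']],[0,0,1]])
    p=cv2.undistortPoints(np.array(uv,float).reshape(-1,1,2),K,np.array(c['D'])).reshape(-1,2)
    return (Ro.from_euler('xyz',c['rotation'],degrees=True).as_matrix()@np.c_[p,np.ones(len(p))].T).T
def plane(c,uv,z):
    d=rays(c,uv);o=np.array(c['xyz']);return o+d*((z-o[2])/d[:,2])[:,None]
def tri(c1,u1,c2,u2):
    out=[]
    for a,b in zip(rays(c1,u1),rays(c2,u2)):
        o1,o2=np.array(c1['xyz']),np.array(c2['xyz'])
        s=np.linalg.lstsq(np.c_[a,-b],o2-o1,rcond=None)[0]
        p,q=o1+a*s[0],o2+b*s[1];out.append(np.r_[(p+q)/2,np.linalg.norm(p-q)])
    return np.array(out)
def snap(name):
    c=bot.calibration("wrist");im=bot.grab_frame("wrist")[...,::-1].copy()
    cv2.imwrite(f"pics/{name}.png",im);pickle.dump(c,open(f"pics/{name}.pkl","wb"))
def load(n): return cv2.imread(f"pics/{n}.png"),pickle.load(open(f"pics/{n}.pkl","rb"))
E
python3 - <<'E'
from h import *
c=bot.calibration("top")
tin=plane(c,[[186,211]],.06)[0];sc=plane(c,[[275,222]],.005)[0];lid=plane(c,[[354,240]],.03)[0]
print(tin,sc,lid)
bot.move_gripper(.03)
for n,p in(("lid",lid),("sc",sc),("tin",tin)):
    for i,dy in enumerate((-.06,.06)):
        bot.move_to([max(p[0]-.09,.33),p[1]+dy*(1 if n!="tin" else 1),.26],[180,0,0]);bot.pause(.3);snap(f"{n}{i}")
print(bot.get_time())
ims=[load(f"{n}{i}")[0] for i in(0,1) for n in("lid","sc","tin")]
cv2.imwrite("pics/m.png",cv2.resize(np.vstack([np.hstack(ims[:3]),np.hstack(ims[3:])]),(800,400),interpolation=cv2.INTER_AREA))
E
```

```text
[0.55174894 0.28319803 0.06      ] [0.51911129 0.00829698 0.005     ] [ 0.46328341 -0.24091564  0.03      ]
11.4
```

View pics/m.png

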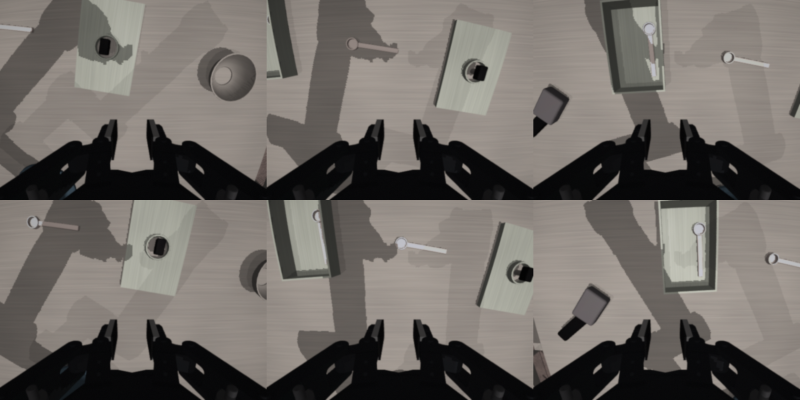

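The montage (tiles scaled by 0.477) shows that the tin is cut off at the top of its tiles. The loose scoop sits at about tile (373,45) and (425,245). I'll retake the tin with the camera further forward, and crop the scoop.

```bash
python3 - <<'E'
from h import *
for i,(x,y) in enumerate(((.535,.33),(.535,.235))):
    bot.move_to([x-.015,y,.26],[180,0,0]);bot.pause(.3);snap(f"tin{i+2}")
print(bot.get_time())
a=[load(f"tin{i}")[0] for i in(2,3)]
cv2.imwrite("pics/t23.png",cv2.resize(np.hstack([x[0:300,80:480] for x in a]),(800,300)))
s=[load(f"sc{i}")[0] for i in(0,1)]
cs=[cv2.resize(s[0][60:140,150:300],(800,427))[:300],]
cv2.imwrite("pics/s01.png",np.vstack([cv2.resize(s[0][60:130,140:300],(640,280),interpolation=cv2.INTER_CUBIC),cv2.resize(s[1][60:130,250:410],(640,280),interpolation=cv2.INTER_CUBIC)]))
E
```

```text
12.9167
```

View pics/t23.png

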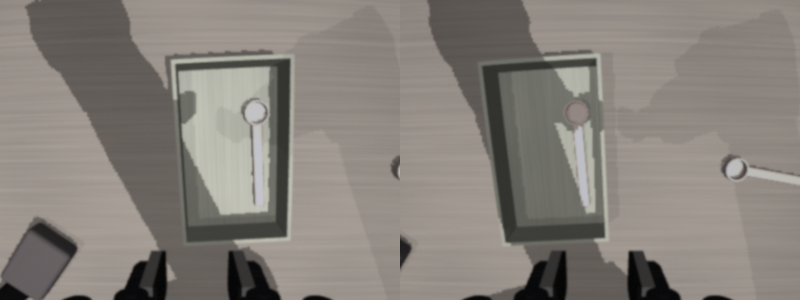

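View pics/s01.png

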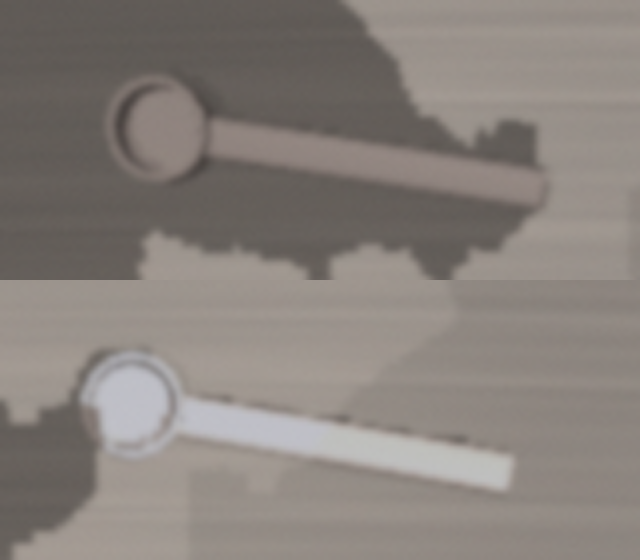

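Scoop crops (4x): in sc0 the bowl is at px (179.1,91.6) and the tail end at (275.9,106.6). In sc1 they are at (282.6,90.4) and (377.4,107.9). The tin rim is fully visible in both tin views, and its far edge is at about row 57. I'll enlarge the rim.

```bash
python3 - <<'E'
from h import *
s0,c0=load("sc0");s1,c1=load("sc1")
t=tri(c0,[[179.1,91.6],[275.9,106.6]],c1,[[282.6,90.4],[377.4,107.9]])
print(np.round(t*1000,1),np.linalg.norm(t[0,:2]-t[1,:2]))
for z in(.005,.01,.014):print(np.round([plane(c0,[[179.1,91.6],[275.9,106.6]],z)[:,:2],plane(c1,[[282.6,90.4],[377.4,107.9]],z)[:,:2]],4).tolist())
o=[cv2.resize(load(n)[0][40:255,x:x+160],(400,538),interpolation=cv2.INTER_CUBIC) for n,x in(("tin2",235),("tin3",145))]
o=np.clip(np.hstack(o).astype(float)*1.4,0,255)
cv2.imwrite("pics/rim.png",o)
E
```

```text
[[ 5.296e+02  6.180e+01  1.160e+01  2.000e-01]
 [ 5.112e+02 -5.140e+01  8.600e+00  5.000e-01]] 0.11472820266145811
[[[0.53, 0.0637], [0.5115, -0.0514]], [[0.5302, 0.0617], [0.511, -0.0525]]]
[[[0.5297, 0.0623], [0.5114, -0.0514]], [[0.5299, 0.0618], [0.5109, -0.051]]]
[[[0.5294, 0.0611], [0.5113, -0.0515]], [[0.5296, 0.0618], [0.5108, -0.0498]]][ WARN:0@0.134] global loadsave.cpp:1063 imwrite_ Unsupported depth image for selected encoder is fallbacked to CV_8U.
```

View pics/rim.png

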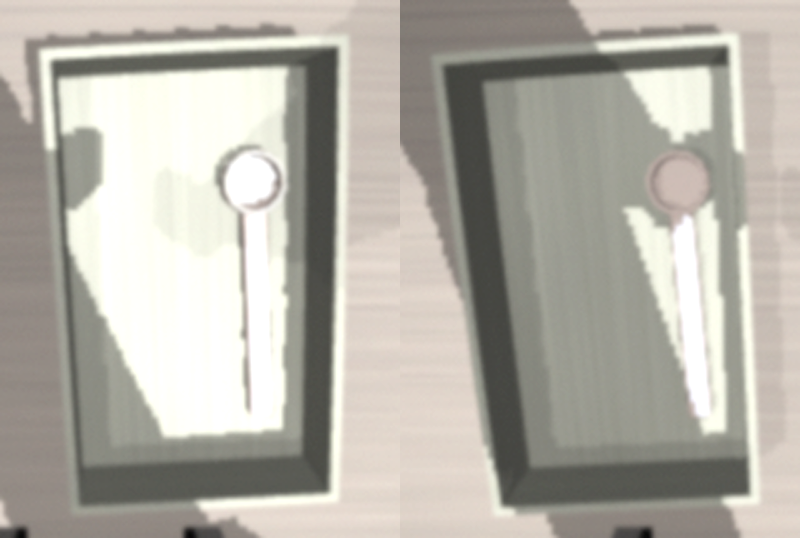

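Rim corners come from the enlargement (2.5x; the crops start at columns 235 and 145, row 40). The tin's scoop has its bowl at (252,180) and (679,181), and its tail at (261,412) and (702,416).

```bash
python3 - <<'E'
from h import *
f=lambda p,x:(np.array(p,float)+.5)/2.5-.5+[x,40]
_,c2=load("tin2");_,c3=load("tin3")
P2=f([[38,46],[348,35],[336,500],[74,514],[252,180],[261,412]],235)
P3=f([[32,58],[338,33],[357,502],[97,515],[279,181],[302,416]],145)
t=tri(c2,P2,c3,P3);print(np.round(t*1000,1))
for z in(.060,.017):print(np.round(plane(c2,P2,z)[:,:2]*1000,1).tolist(),np.round(plane(c3,P3,z)[:,:2]*1000,1).tolist())
q=(plane(c2,P2,.06)+plane(c3,P3,.06))[:4,:2]/2
c=q.mean(0);lx=(q[0]+q[1]-q[2]-q[3])/2;ly=(q[0]+q[3]-q[1]-q[2])/2
print(c,np.linalg.norm(lx),np.linalg.norm(ly),np.degrees(np.arctan2(lx[1],lx[0])),np.degrees(np.arctan2(-ly[0],ly[1])))
s=t[4:,:2];d=s[0]-s[1];print(np.linalg.norm(d),np.degrees(np.arctan2(d[1],d[0])))
print(bot.inverse_kinematics([c[0],c[1],.02],[180,0,0]),[bot.inverse_kinematics([.52,.005,.02],[180,0,y]) for y in(80,-100)])
E
```

```text
[[6.464e+02 3.576e+02 5.830e+01 2.500e+00]
 [6.527e+02 2.333e+02 5.980e+01 3.000e-01]
 [4.538e+02 2.239e+02 6.090e+01 1.000e-01]
 [4.463e+02 3.451e+02 5.930e+01 0.000e+00]
 [5.961e+02 2.607e+02 8.400e+00 0.000e+00]
 [4.809e+02 2.507e+02 9.200e+00 1.300e+00]]
[[647.4, 357.5], [652.6, 233.3], [453.4, 223.7], [446.6, 345.1], [595.5, 269.8], [495.7, 261.1]] [[644.9, 356.9], [652.8, 233.3], [453.5, 223.9], [446.6, 344.9], [595.5, 257.5], [494.6, 248.8]]
[[654.5, 360.9], [660.3, 221.2], [436.2, 210.3], [428.5, 346.9], [596.0, 262.2], [483.8, 252.4]] [[651.6, 372.0], [660.5, 232.9], [436.2, 222.4], [428.4, 358.6], [596.0, 260.2], [482.5, 250.4]]
[0.54973905 0.28982436] 0.19970195313732197 0.12272408418751353 3.1169795586687603 3.123559520512476
0.11564445418858742 4.951076578783668
[  21.95223562   34.65587421   -6.97061788   48.3735079     0.
 -158.04776438] [array([ -6.44077193,  24.93859594, -24.16355462,  40.89784945,
         0.        ,  93.55922807]), array([ -6.44077193,  24.93859594, -24.16355462,  40.89784945,
         0.        , -86.44077193])]
```

The tin is centred at (0.5497,0.2898) with yaw 3.1°. It measures 199.7 x 122.7 with the rim at about 60 mm, which matches the text. Its scoop has yaw 5.0° and sits 33 mm to -y, also as described. The loose scoop's origin is at (0.5215,0.012) with yaw 80.8°. Picking it up now.

```bash
python3 - <<'E'
from h import *
o=[180,0,-99.2]
bot.move_to([.5215,.012,.08],o)
print(bot.movel([.5215,.012,.0035],.08,until_force=8))
bot.move_gripper(0,30);print(bot.get_opening(),bot.get_finger_force(),bot.get_tcp_pos())
bot.movel([.5215,.012,.16],.15);snap("held")
bot.move_to([.5425,.2986,.16],[180,0,-175]);bot.pause(.2);snap("over");print(bot.get_opening(),bot.get_time())
a=[load(n)[0][60:360,80:480] for n in("held","over")];cv2.imwrite("pics/h.png",np.hstack(a))
E
```

```text
False
0.010586314924456013 30.877397060394287 [0.52224828 0.0119183  0.00420553]
0.010812071663520512 18.6083
```

View pics/h.png

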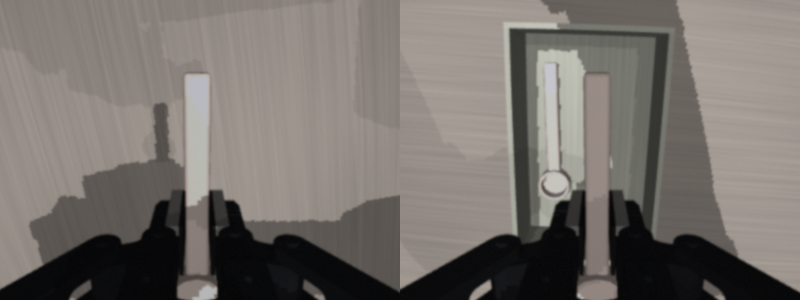

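The scoop is held squarely between the fingers, with its tail at (597,73) and its bowl behind them, level. The tin's scoop runs from (551,63) to (555,183). I'll cross-check its angle from this view, then lower the held one.

```bash
python3 - <<'E'
from h import *
_,c=load("over")
a=plane(c,[[231,123]],.014)[0];b=plane(c,[[235,243]],.018)[0];d=(b-a)[:2]
yaw=np.degrees(np.arctan2(d[1],d[0]));print(a,b,np.linalg.norm(d),yaw)
h=plane(c,[[277,133],[277,240]],.168)[:,:2];h=h[1]-h[0];print("held yaw",np.degrees(np.arctan2(h[1],h[0])),bot.get_ee_rot())
if abs(yaw-5)<2.5:
    y=(yaw+5)/2-180;p=[.5425,.2986]
    bot.movel(p+[.08],.12,ori=[180,0,y])
    print(bot.movel(p+[.0085],.06,until_force=4),bot.get_tcp_pos())
    bot.move_gripper(.028);bot.pause(.2)
    bot.movel(p+[.16],.15)
    bot.movel([.5425+.03,.2986,.26],.15);bot.pause(.2);snap("placed");print(bot.get_time())
    im=load("placed")[0];cv2.imwrite("pics/p.png",im)
E
```

```text
[0.48106409 0.25251746 0.014     ] [0.59234086 0.26211895 0.018     ] 0.11169023042634833 4.931537583158419
held yaw 4.919437122152074 [-1.79998453e+02  5.44163761e-03 -1.75039194e+02]
True [0.54205096 0.29840346 0.00822497]
23.3917
```

View pics/p.png

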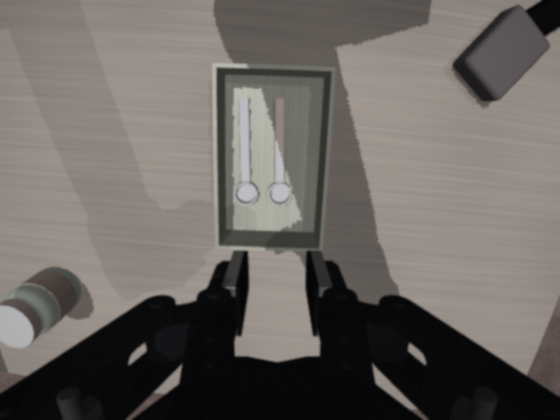

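Both scoops lie flat and parallel in the tin, with bowls at (246,191) and (279,191) at the same end. The tin's rim corners are at (211,64), (335,67), (320,250) and (216,248). Next I'll view the lids from two places.

```bash
python3 - <<'E'
from h import *
_,c=load("placed")
q=plane(c,[[211,64],[335,67],[320,250],[216,248]],.06)[:,:2];print(np.round(q*1000,1),q.mean(0))
l=(q[2]+q[3]-q[0]-q[1])/2;print(np.degrees(np.arctan2(l[1],l[0])),np.linalg.norm(l))
for i,y in enumerate((-.20,-.285)):
    bot.move_to([.485,y,.25],[180,0,173]);bot.pause(.3);snap(f"L{i}")
print(bot.get_time())
a=[]
for i in(0,1):
    im,c=load(f"L{i}");K=np.array([[c['fx'],0,c['cx']],[0,c['fy'],c['cy']],[0,0,1]])
    # project expected centre to crop
    R=Ro.from_euler('xyz',c['rotation'],degrees=True).as_matrix()
    p=R.T@(np.array([.463,-.241,.03])-c['xyz']);u=int(c['fx']*p[0]/p[2]+c['cx']);v=int(c['fy']*p[1]/p[2]+c['cy'])
    x=max(u-90,0);y=max(v-110,0);print(x,y);a.append(cv2.resize(im[y:y+235,x:x+160+20],(400,522),interpolation=cv2.INTER_CUBIC))
cv2.imwrite("pics/L.png",np.hstack(a))
E
```

```text
[[454.4 221.9]
 [446.7 346. ]
 [644.5 354.8]
 [652.5 234.4]] [0.54950793 0.28928874]
3.0735531256109616 0.1981809352112928
26.3667
147 54
222 45
```

View pics/L.png

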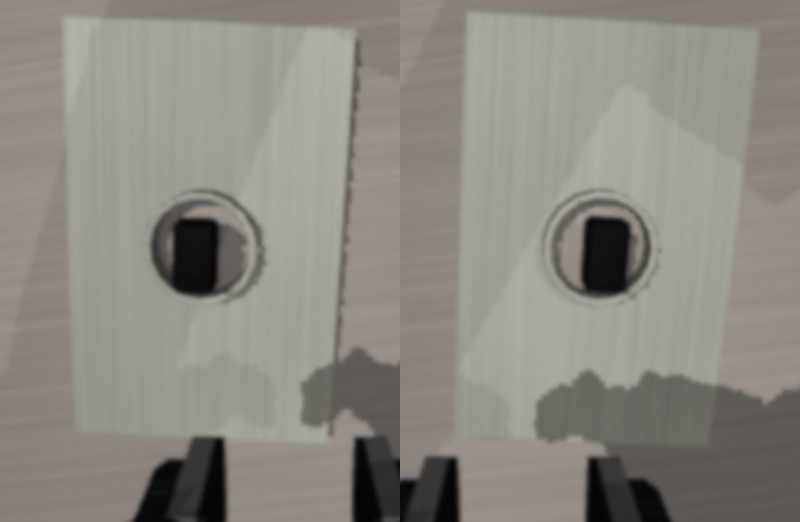

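The tin has not moved: (0.5495,0.2893), yaw 3.07°. In the lid crops (2.22x), the plate corners in the left view are (64,17), (357,30), (330,441) and (76,431), and the knob top is at (196,255) left and (606,255) right.

```bash
python3 - <<'E'
from h import *
k=180/400
f=lambda p,x,y:(np.array(p,float)+.5)*k-.5+[x,y]
_,c0=load("L0");_,c1=load("L1")
P0=f([[64,17],[357,30],[330,441],[76,431],[196,255],[204,246]],147,54)
P1=f([[67,13],[358,32],[309,445],[55,437],[206.5,255],[200,246]],222,45)
print(np.round(tri(c0,P0,c1,P1)*1000,1))
for c,P in((c0,P0),(c1,P1)):
    q=plane(c,P,.02)[:4,:2];l=(q[2]+q[3]-q[0]-q[1])/2;w=(q[1]+q[2]-q[0]-q[3])/2
    print(q.mean(0),np.linalg.norm(l),np.linalg.norm(w),np.degrees(np.arctan2(l[1],l[0])),np.degrees(np.arctan2(-w[0],w[1])),plane(c,P,.066)[4],plane(c,P,.038)[5])
E
```

```text
[[ 3.427e+02 -2.935e+02  1.930e+01  2.000e-01]
 [ 3.667e+02 -1.506e+02  1.410e+01  3.000e-01]
 [ 5.850e+02 -1.876e+02  1.590e+01  5.000e-01]
 [ 5.602e+02 -3.314e+02  1.960e+01  1.300e+00]
 [ 4.629e+02 -2.411e+02  5.740e+01  7.000e-01]
 [ 4.629e+02 -2.409e+02  2.660e+01  1.000e-01]]
[ 0.4630479  -0.24084014] 0.2192290130150406 0.1448151756101719 -9.752453632744707 -9.578874708313311 [ 0.46133404 -0.23981215  0.066     ] [ 0.46141427 -0.23930683  0.038     ]
[ 0.46364244 -0.24148988] 0.21990439881026455 0.14383860658897557 -9.676364392600519 -9.47767747344645 [ 0.46199505 -0.24198292  0.066     ] [ 0.46128291 -0.24193351  0.038     ]
```

```bash
python3 - <<'E'
from h import *
U=[];C=[]
for n,(u,v) in(("L0",(235,168)),("L1",(315,159))):
    im,c=load(n);g=cv2.cvtColor(im,6);m=np.zeros_like(g);m[v-30:v+30,u-28:u+28]=(g[v-30:v+30,u-28:u+28]<45)
    cs,_=cv2.findContours(m,0,2);k=max(cs,key=cv2.contourArea);b=cv2.minAreaRect(k);x=cv2.boundingRect(k);print(b,x)
    U.append([b[0]]);C.append(c)
    print(c['xyz'],c['rotation'])
print(tri(C[0],U[0],C[1],U[1]))
for c,u in zip(C,U):print(plane(c,u,.066),plane(c,u,.06))
E
```

```text
((234.0, 169.0), (32.0, 20.0), 90.0) (224, 153, 21, 33)
[ 0.41379637 -0.19088242  0.39279382] [ 1.63512916e+02 -5.39902485e-02  8.30040940e+01]
((314.0776062011719, 159.68104553222656), (19.495710372924805, 33.06049728393555), 3.3664608001708984) (304, 143, 21, 34)
[ 0.41361978 -0.27541504  0.39302031] [ 1.63507021e+02 -5.46380408e-02  8.30294046e+01]
[[ 4.62955710e-01 -2.41898338e-01  5.91472455e-02  3.88715908e-04]]
[[ 0.46175363 -0.24084508  0.066     ]] [[ 0.46263413 -0.2417624   0.06      ]]
[[ 0.46213554 -0.24258467  0.066     ]] [[ 0.46302568 -0.24198232  0.06      ]]
```

The knob is at (0.4625,-0.2413), height consistent with 66 within pixel error, and lid yaw is -9.6°. The outer plate measures 219.5 x 144.3, as given. Now grasping the knob, carrying the pair over and lowering it under guard.

```bash
python3 - <<'E'
from h import *
p=[.4625,-.2413]
bot.move_gripper(.042)
bot.move_to(p+[.11],[180,0,170.4])
print(bot.movel(p+[.046],.06,until_force=8),bot.get_tcp_pos())
bot.move_gripper(0,80);print(bot.get_opening(),bot.get_finger_force(),bot.get_tcp_pos())
z0=bot.get_wrist_force()
bot.movel(p+[.22],.1);bot.pause(.3);print(bot.get_opening(),bot.get_wrist_force()-z0,bot.get_ft_torque(),bot.get_time())
snap("carry")
cv2.imwrite("pics/sc1v.png",np.vstack([bot.grab_frame("scene")[140:260,150:400,::-1],load("carry")[0][60:330,120:370]]))
E
```

```text
False [ 0.46288714 -0.24158559  0.04641905]
0.018364582391747417 79.34078335762024 [ 0.46281842 -0.24184751  0.04674289]
0.018125903695756635 [  1.27967493  -0.40958651 -11.07639183] [-0.03520054 -0.01909821 -0.00472253] 31.0417
```

View pics/sc1v.png

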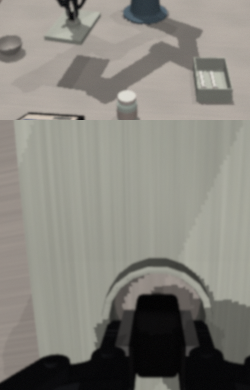

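The pair hangs level from the knob, lifted clear, with the collar ring concentric around the fingers at about (155,300). The scene strip at the top shows the two lids in the gripper and both scoops in the tin. Carrying and lowering.

```bash
python3 - <<'E'
from h import *
p=[.5496,.2895];o=[180,0,-176.9]
bot.move_to(p+[.2],o);bot.pause(.4);print(bot.get_tcp_pos(),bot.get_ee_rot())
e=np.array(bot.get_tcp_pos())[:2]-p
print(bot.movel(p+[.118],.08,until_force=15),bot.get_tcp_pos())
print(bot.movel(p+[.092],.02,until_force=14),bot.get_tcp_pos(),bot.get_wrist_force(),bot.get_ft_torque(),bot.get_opening(),bot.get_time())
E
```

```text
[0.54975678 0.28918516 0.20005557] [-1.79999230e+02  5.02605708e-03 -1.76930817e+02]
False [0.55016912 0.28972869 0.11875396]
True [0.54942476 0.28944219 0.0957175 ] [0.35683944 0.66172245 5.85701401] [-0.00302158 -0.03992381 -0.01221778] 0.017822406575419215 35.7
```

The stop at z 0.0957 is exactly 49 mm above the grip height, so the inner lid is seated. Releasing, then going down outside the collar.

```bash
python3 - <<'E'
from h import *
p=[.5495,.2895]
bot.move_gripper(.042);bot.pause(.2)
bot.movel(p+[.19],.12);bot.move_gripper(.072);bot.pause(.2);snap("seat")
print(bot.movel(p+[.10],.12,until_force=8))
print(bot.movel(p+[.060],.02,until_force=5),bot.get_tcp_pos(),bot.get_wrist_force(),bot.get_time())
z=bot.get_tcp_pos()[2];bot.movel(p+[max(z+.004,.066)],.03)
print(bot.get_tcp_pos())
snap("col");cv2.imwrite("pics/c.png",np.vstack([load("seat")[0][:,60:500],])); 
a=[load(n)[0][40:360,100:460] for n in("seat","col")];cv2.imwrite("pics/c.png",np.hstack(a))
E
```

```text
False
True [0.54947734 0.28950698 0.06076848] [-0.64888829 -0.38514453  4.51096841] 40.65
[0.54941715 0.28950784 0.06591267]
```

View pics/c.png

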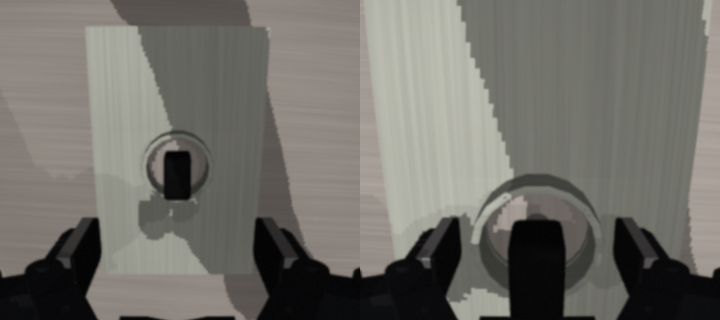

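The pair sits squarely on the tin. The collar is centred between the open fingers at about (537,235), with the knob standing inside it. The fingertips touched the plate at TCP 0.061 and were raised 5 mm. Closing and lifting now.

```bash
python3 - <<'E'
from h import *
bot.move_gripper(.03,90);bot.pause(.2);print(bot.get_opening(),bot.get_finger_force(),bot.get_tcp_pos())
t=np.array(bot.get_tcp_pos());f=bot.get_wrist_force()
bot.movel([t[0],t[1],t[2]+.03],.04);bot.movel([t[0],t[1],t[2]+.1],.08);bot.pause(.8)
print(np.array(bot.get_tcp_pos())-t,bot.get_opening(),bot.get_wrist_force(),f,bot.get_ft_torque(),bot.get_ee_rot(),bot.get_time())
im=bot.grab_frame("scene")[130:270,290:430,::-1];snap("fin")
cv2.imwrite("pics/f.png",np.hstack([cv2.resize(im,(420,420),interpolation=cv2.INTER_CUBIC),load("fin")[0][:,100:480]]))
E
```

```text
0.05583162779023942 93.70876908302307 [0.54938799 0.28954122 0.06675128]
[1.44902832e-05 2.75975889e-06 1.00024156e-01] 0.055660078505662736 [-2.47080610e-03 -2.16120633e-01 -2.63956886e+00] [-1.94561977 -0.6573523   6.05140308] [ 0.00982848  0.07632791 -0.00971987] [-179.85564718   -0.44643452 -176.89034681] 44.3
```

View pics/f.png

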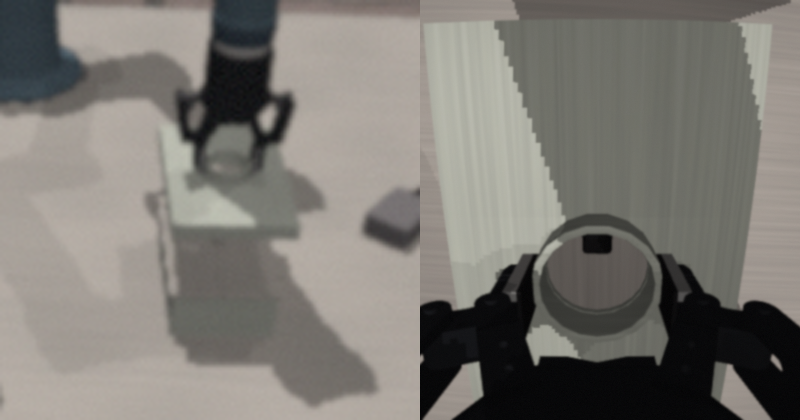

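The outer lid is held level on its own: the load is 2.6 N, about 0.27 kg. The knob stays below, visible through the hole at (597,243), with the inner lid closed on the tin. Handing in.

```bash
python3 -c "
from station import bot
print(bot.get_dq());print(bot.finish_job())"
```

```text
[-0.02049834  0.04750785  0.02429637 -0.01789489  0.00554606 -0.01903257]
the job is handed in; nothing more can be done
None
```

The job is handed in at about 44 s of the 67 s allowed: the scoop lies parallel in the tin with bowls at the same end, the inner lid is seated on the tin, and the outer lid is held by its collar, level to within about half a degree, 10 cm above where it sat.

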